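# Close the ink stick case

### The job

Close the wide wooden case that holds the black ink stick: lower its hinged lid gently, without slamming it, until it lies flat on the rim all the way down. Leave the lid of the narrower wooden case (with the eraser in it) standing open just as it is.

Things in the scene. Friction and masses are not known exactly. Their poses are not given: they have to be found in the camera images.
- ink_case: wide wooden case, fixed: 115 mm deep (its x), 170 wide (its y), tray 45 high, walls 7. Origin: centre of its underside; z up; -x is its front, towards the robot give or take the yaw. Lid hinged on the rear rim (x = +57.5 mm, z = 45): 115 mm from hinge to front edge, 9 mm thick, as wide as the case; shut, its top is 54 mm above the bench. A thumb lip (36 mm wide) juts 9 mm from its front edge
- ink_case_lid (a joint): opening angle of the wide case's lid in rad: 0 shut flat on the rim, 1.57 upright; starts at 1.1 to 1.4, standing up and leaning a little to the front. The hinge is stiff by friction (0.13 N m): the lid stays at whatever angle it is left and does not fall, so it must be pushed all the way down from behind and above (about 2 N near its front edge)
- small_case_lid_edge (a point): middle of the front edge of the outer lid face of the narrower case, a fixed wooden case of the same make and depth but 110 mm wide, with an eraser in it; its lid also stands open, this point up to about 165 mm above the bench. To be left alone
- ink_stick_center (a point): centre of the black ink stick, a bar 19 x 72 x 10 mm that lies loose on the floor of the wide case
Not all that is in view belongs to the job. Of the things that look like the part that bears ink_stick_center, the larger one is meant.

How it is judged:
At the end, for the whole second after the job is handed in: The lid of the wide case is shut, to within 0.09 rad (10 mm at its front edge), with the ink stick inside; the narrower case's lid still stands open as it was (value of joint ink_case_lid below 0.09 rad and horizontal distance between ink_stick_center and ink_case below 0.08 m and height (world z) of ink_stick_center below 0.04 m); the robot touches nothing.
It fails at once if the lid of the wide case is slammed (faster than 4 rad/s) (velocity of joint ink_case_lid below -4 rad/s).
It fails at once if the lid of the narrower case is moved (its front edge by more than 15 mm) (distance of small_case_lid_edge from where it was at the start of the episode above 0.015 m).
It also fails if it takes over 40 s, if anything falls off the work surface, if the arm or the gripper's body presses on something with over 40 N, if the wrist force passes 120 N, or if a joint passes its speed limit or range.

### The arm

A 7-joint arm with a two-finger parallel gripper is mounted at the origin on a cart in front of the work surface, level with it; the furniture and walls round the work are solid. World frame = base frame: x ahead of the robot, y to its left, z up, the work surface at z = 0. Lengths are in m, angles in rad, forces in N, time in s.
With the tool pointing down it reaches from about 0.35 to 0.9 m from the base axis. Payload 7.2 kg.
Tool frame: the origin (TCP) lies on the mounting face of the last link; the fingertips stand 173 mm ahead of it and the grasp point (between the pads) lies 155 mm ahead of it; x points along the fingers, z is the direction in which the jaws open and shut, and the axes are right-handed (so a half turn about x gives the same grasp; the last joint's range is limited). The gripper opens to 85 mm and grips with 20 to 120 N. Pads are 22 mm wide; open, the fingers measure 114 mm over their backs; the gripper's body (76 mm by 85 mm) begins 54 mm behind the grasp point. The pads swing forward as they close: fully open they stand 13 mm farther back than shut.
Start: joints at [1.04, 0.411, -0.013, 1.596, 0.006, 1.134, -0.082], TCP at [0.279, -0.559, 0.405] pointing down, gripper open.
Joint ranges: [-2.95, 2.95], [-0.29, 1.99], [-1.47, 1.44], [0.14, 2.54], [-1.03, 4.17], [0.13, 1.85], [-2.86, 2.86]. Speed limits (rad/s): [2.39, 2.39, 3.01, 3.01, 3.14, 3.14, 3.14].

### API

Orientations are given as a 3x3 rotation matrix whose columns are the frame's x, y, z axes.
In Python, from station import r gives the robot as it stands. The module is installed in compiled form; this text tells all that it offers.
- The arm moves only by the tool move_arm, never from a script. Its argument "rows" is a list of rows, each a list of 7 numbers: the opening in per cent of the stroke, from 0 (shut) to 100 (fully open), then the shift along the world's x, y, z as a fraction of full scale, then the turn, a rotation vector about the world's x, y, z as a fraction of full scale. A call has 1 to 10 rows; each row shifts and turns the commanded pose from where the row before left it; what a row does not reach is not made up. Full scale, the value 1, is 25 cm for a shift and pi rad for a turn. A row lasts 1/8 s, in which the tool goes at most 62.5 mm and 10.7 degrees, less where a joint would pass 70% of its speed; a pose out of reach is approached as far as the arm can. A call with a number of a shift or a turn outside -1 to 1 is refused whole. A call with a gripper value outside its range is refused whole. The fingers move at their own pace and stop on an object; "force" is the grip in N (left out, the last holds). Time passes only in rows, so rows that do not move let the fingers close. It gives the time, the measured TCP pose, the force and the opening at its end, in the units of the state.
- r.sense(): the state, without advancing time (a new reading comes with each control period).
- r.snapshot(name): name is "side" or "top" or "wrist"; returns (picture, depth): 420x560x3 uint8, blue, green, red; 420x560 float32, m along the optical axis (not along the pixel's ray), 0 where there is no reading.
- r.get_calibration(name): a dict with "fx", "fy", "cx", "cy" (pixels), "xyz" and "orientation" of the camera in the world. Camera axes: x right, y up, looking along -z (the intrinsics and any distortion apply to the point x, -y, -z); pixel columns grow to the right and rows downward; lengths in m; the calibration is good to about 2 mm. A picture is of the moment at which its call begins: read the wrist's pose just before it. get_calibration takes no time and is no camera call; for the wrist camera it gives the pose at the moment of the call.
- r.close_job(): hands the job in, once; it reports no verdict.
The state is a dict: "time": time; "qpos": joint angles; "joint_vel": joint speeds; "effort": joint torques, N m; "eef_pos": TCP position; "tool_rot": TCP orientation; "wrist_force": force on the tool from outside, world axes, zero at the start; "moment": the same for the moment, N m; "opening": finger opening in m.
Only numpy, scipy, OpenCV 4.12 (cv2) and the standard library are available. Lean on these libraries where they do the work, as an engineer would, in place of code of your own. Each camera call takes 0.05 s, during which the arm holds its last target. There are 200 camera calls.

## Working session

There is one attempt and no reset: what is moved stays moved. The work goes in short steps, Python scripts to look and compute and a tool call to move; the robot and the scene stay as the last step left them, time stands still between calls to the robot, and variables do not carry over. Pictures are saved under pics/ and viewed, about 8 in all and at most 12, crops included, and the job is handed in when it is done.

Besides the shell and the picture viewer there is one more tool, called after ">>>" by a JSON object that holds its "fn" and its "kwargs". move_arm: Moves the arm, as the interface text tells. Shift numbers are shares of 25 cm and turn numbers shares of pi rad, none past 1 either way. Its arguments: {"type":"object","properties":{"rows":{"type":"array","items":{"type":"array","items":{"type":"number"}}},"force":{"type":"number"}},"required":["rows"]}

```bash
mkdir -p pics
cat > h.py <<'E'
import numpy as np,cv2
from station import r
def pts(n,save=None):
    c=r.get_calibration(n); im,d=r.snapshot(n)
    if save: cv2.imwrite('pics/'+save,im)
    v,u=np.mgrid[:420,:560]
    P=np.stack([(u-c['cx'])/c['fx']*d,-(v-c['cy'])/c['fy']*d,-d],-1)
    W=P@np.array(c['orientation']).T+np.array(c['xyz']); W[d==0]=np.nan
    return im,W
E
python3 - <<'E'
from h import *
for n in('top','side'):
    print(r.get_calibration(n))
    im,W=pts(n,n+'1.png'); np.save(n+'1.npy',W)
print(r.sense())
E
```

```text
{'fx': 445.48578669140403, 'fy': 445.48578669140403, 'cx': 281.3337241491372, 'cy': 206.68185080292196, 'xyz': array([ 0.30914081, -0.00280696,  0.97901446]), 'orientation': array([[ 1.90835534e-01,  9.60498736e-01, -2.02543768e-01],
       [-9.81621741e-01,  1.86572195e-01, -4.01194856e-02],
       [-7.45679809e-04,  2.06477590e-01,  9.78451046e-01]])}
{'fx': 460.16613141787485, 'fy': 460.16613141787485, 'cx': 279.4500966322625, 'cy': 205.30703020461743, 'xyz': array([0.4590038 , 0.77090751, 0.55605062]), 'orientation': array([[-0.99841998,  0.01459156, -0.05426443],
       [-0.05363072, -0.53567669,  0.84271836],
       [-0.01677162,  0.84429709,  0.53561287]])}
{'time': 0.1, 'qpos': array([ 1.03979555,  0.41183083, -0.01271769,  1.59695943,  0.00559895,
        1.13427759, -0.08214957]), 'joint_vel': array([-0.00041917, -0.003427  ,  0.00170309, -0.00333681, -0.00108693,
        0.00028361,  0.00036324]), 'effort': array([ 3.24544540e-03, -6.01825905e+01,  6.84614014e-01, -3.00089228e+01,
        1.40785929e-02,  6.47992361e-03, -4.65828379e-06]), 'eef_pos': array([ 0.27893535, -0.559091  ,  0.40393051]), 'tool_rot': array([[-7.29091549e-04,  8.94770103e-01,  4.46526518e-01],
       [ 1.24132743e-03,  4.46527103e-01, -8.94769247e-01],
       [-9.99998964e-01, -9.80830833e-05, -1.43626181e-03]]), 'wrist_force': array([-0.94582844, -0.15224534, -0.52217771]), 'moment': array([-0.04857903,  0.00462254, -0.02216592]), 'opening': 0.08549623549316789}
```

View pics/top1.png

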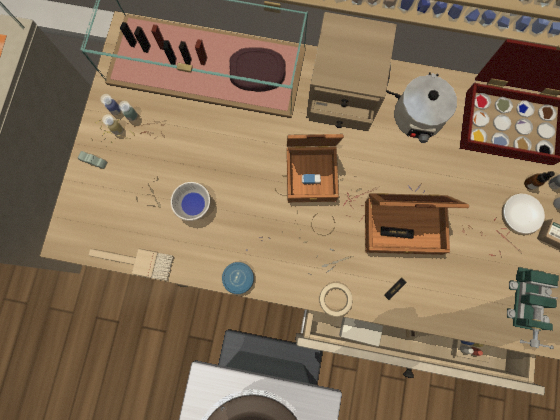

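View pics/side1.png

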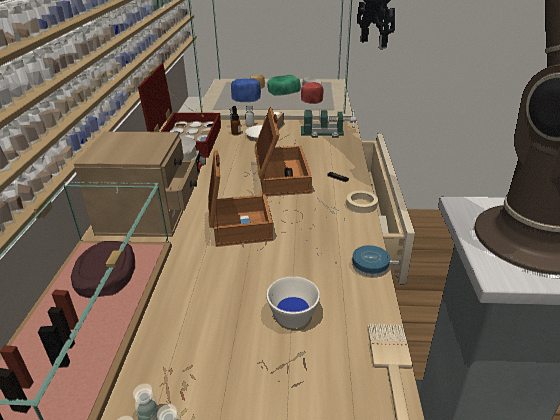

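The top view shows the wide case at about (408,225) with a black bar in it at (397,232). A smaller black bar lies on the bench at (395,288), and the narrow case with the eraser is at (313,170). I could mistake the bench bar for the ink stick, or the narrow case for the wide one. I choose the wide case, which holds the larger bar. I'll check that with one crop and measure.

Run:
```python
from h import *
im=cv2.imread('pics/top1.png'); cv2.imwrite('pics/crop.png',cv2.resize(im[120:310,270:480],None,fx=3,fy=3,interpolation=cv2.INTER_CUBIC))
W=np.load('top1.npy')
g=cv2.cvtColor(im,cv2.COLOR_BGR2GRAY)
for nm,(a,b,c,d) in dict(stick=(222,242,378,416),decoy=(276,302,382,410)).items():
    m=np.zeros_like(g,bool); m[a:b,c:d]=g[a:b,c:d]<45
    p=W[m]; print(nm,m.sum(),np.nanmedian(p,0), cv2.minAreaRect(p[:,:2].astype(np.float32)))
m=np.zeros(g.shape,bool); m[185:260,360:472]=1
p=W[m]; rim=p[(p[:,2]>.035)&(p[:,2]<.05)]; lid=p[p[:,2]>.062]
print('rim',len(rim),cv2.minAreaRect(rim[:,:2].astype(np.float32)))
box=p[(p[:,2]>.008)&(p[:,2]<.05)]
print('lid',len(lid),lid.min(0),lid.max(0))
c=lid.mean(0);u,s,v=np.linalg.svd(lid-c,full_matrices=False);print(c,s,v)
hi=lid[lid[:,2]>lid[:,2].max()-.012];print('top edge',hi[hi[:,1].argmin()],hi[hi[:,1].argmax()],len(hi))
S=np.load('side1.npy').reshape(-1,3)
q=S[(abs(S[:,0]-c[0])<.12)&(abs(S[:,1]-c[1])<.12)&(S[:,2]>.062)]
print('side lid',len(q),q.min(0),q.max(0))
m=np.zeros(g.shape,bool); m[130:205,280:345]=1;p=W[m];p=p[p[:,2]>.03];print('narrow',p.min(0),p.max(0))
```

```text
stick 243 [ 0.50139897 -0.22061572  0.0165247 ] ((0.5029320120811462, -0.22151026129722595), (0.020056193694472313, 0.07143459469079971), 6.453298568725586)
decoy 110 [ 0.38175647 -0.23546696  0.0070194 ] ((0.38119712471961975, -0.2360045313835144), (0.012398677878081799, 0.051095448434352875), 53.92189025878906)
rim 707 ((0.5205482244491577, -0.23579056560993195), (0.124634750187397, 0.17075757682323456), 10.149028778076172)
lid 1049 [ 0.51935218 -0.31685104  0.06268226] [ 0.58774635 -0.14357372  0.16531615]
[ 0.54857221 -0.22783298  0.12719059] [1.60950909 1.05065567 0.06544789] [[-0.1455313   0.98823086 -0.04712113]
 [ 0.41807537  0.01826121 -0.90822878]
 [ 0.89667922  0.15187589  0.41581256]]
top edge [ 0.55184872 -0.31297416  0.15482674] [ 0.52417356 -0.15071172  0.15530227] 241
side lid 868 [ 0.51627377 -0.31752042  0.0620216 ] [ 0.58495103 -0.14025673  0.16123614]
narrow [ 0.52513578 -0.07976137  0.03008332] [0.65842094 0.04903577 0.16945496]
```

View pics/crop.png

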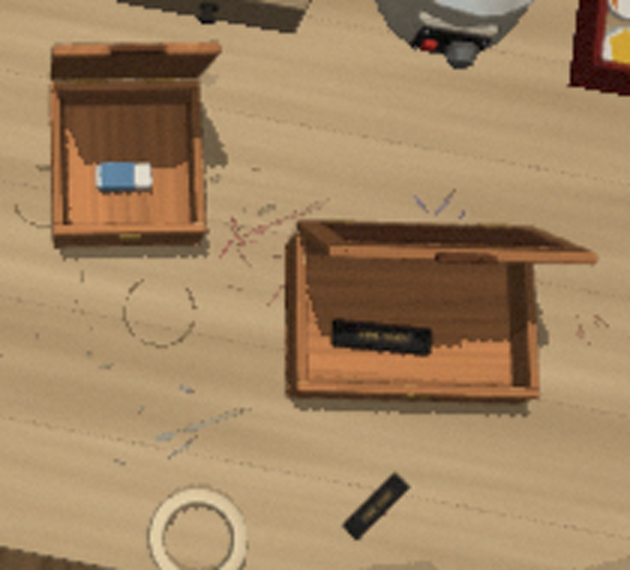

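The crop confirms it: the larger black bar is inside the wide case (72 mm measured, against 51 mm for the bar on the bench). The lid leans at about 1.14 rad. Next I'll check the clearance behind the lid and fit the hinge.

Run:
```python
from h import *
W=np.load('top1.npy').reshape(-1,3);S=np.load('side1.npy').reshape(-1,3)
A=np.vstack([W,S]);A=A[~np.isnan(A).any(1)]
ex=np.array([.988,.1455]);ey=np.array([-.1455,.988])
# obstacles taller than 0.1 in strip
q=A[(A[:,2]>.06)&(abs((A[:,:2]-[.585,-.225])@ey)<.16)]
s=(q[:,:2]-[.585,-.225])@ex
h,e=np.histogram(s,bins=np.arange(-.15,.35,.02))
for i in range(len(h)):
    k=(s>=e[i])&(s<e[i+1]); print(round(e[i],2),h[i],q[k,2].max().round(3) if h[i] else'')
for n,P in(('top',W),('side',S)):
  l=(P[:,:2]-[.585,-.225]); a=l@ex;b=l@ey;z=P[:,2]
  k=(abs(b)<.1)&(a>-.1)&(a<.03)&(z>.062)
  print(n,np.polyfit(z[k],a[k],1),'y range',b[k].min(),b[k].max(),'zmax',z[k].max())
  k=(abs(b)<.12)&(a<-.06)&(a>-.16)&(z>.041)&(z<.05)
  print('front rim',a[k].min(),a[k].max(),b[k].min(),b[k].max())
```

```text
-0.15 0 
-0.13 0 
-0.11 0 
-0.09 0 
-0.07 302 0.165
-0.05 922 0.158
-0.03 680 0.119
-0.01 28 0.069
0.01 0 
0.03 0 
0.05 0 
0.07 28 0.16
0.09 8 0.111
0.11 89 0.108
0.13 982 0.136
0.15 2031 0.172
0.17 1443 0.172
0.19 1080 0.172
0.21 984 0.172
0.23 891 0.172
0.25 914 0.199
0.27 839 0.2
0.29 656 0.173
0.31 566 0.172
top [-0.45271733  0.02117853] y range -0.08529033717517662 0.08439278223870599 zmax 0.1653161484080703
front rim -0.12757665894786155 -0.06089376756975097 -0.08749617028543122 0.08330431491478886
side [-0.42221236  0.01398908] y range -0.0859791037056981 0.08904762416090935 zmax 0.1612361381578435
front rim -0.12909339284801344 -0.06019974186340526 -0.08775270355095233 0.0874574506166277
```

>>> {"fn": "move_arm", "kwargs": {"rows": [[0,0.137,0.136,0,0,0,-0.01],[0,0.137,0.136,0,0,0,-0.01],[0,0.137,0.136,0,0,0,-0.01],[0,0.137,0.136,0,0,0,-0.01],[0,0.137,0.136,0,0,0,-0.01],[0,0.137,0.136,0,0,0,-0.01],[0,0.137,0.136,0,0,0,-0.01],[0,0.137,0.136,0,0,0,-0.01],[0,0.137,0.136,0,0,0,-0.01],[0,0.137,0.136,0,0,0,-0.01]], "force": 40}}

```text
time: 1.35
eef_pos: [0.6224, -0.2181, 0.4042]
tool_rot: [[-0.001, 0.989, 0.147], [0.0, 0.147, -0.989], [-1.0, -0.001, -0.0]]
wrist_force: [0.4, -0.5, -0.2]
opening: 0.0001
```

>>> {"fn": "move_arm", "kwargs": {"rows": [[0,0,0,-0.097,0,0,0],[0,0,0,-0.097,0,0,0],[0,0,0,-0.097,0,0,0],[0,0,0,-0.097,0,0,0],[0,0,0,0,0,0,0]]}}

```text
time: 1.98
eef_pos: [0.6207, -0.219, 0.3053]
tool_rot: [[-0.005, 0.989, 0.148], [0.001, 0.148, -0.989], [-1.0, -0.004, -0.002]]
wrist_force: [-0.5, -0.0, 0.5]
opening: -0.0003
```

Run:
```python
from h import *
im,W=pts('side','side2.png'); cv2.imwrite('pics/side2c.png',cv2.resize(im[60:260,170:370],None,fx=3,fy=3)); s=r.sense();print(s['eef_pos'],s['wrist_force'])
```

```text
[ 0.62127786 -0.21920112  0.30694414] [ 0.00494976 -0.27840528  0.27737248]
```

View pics/side2c.png

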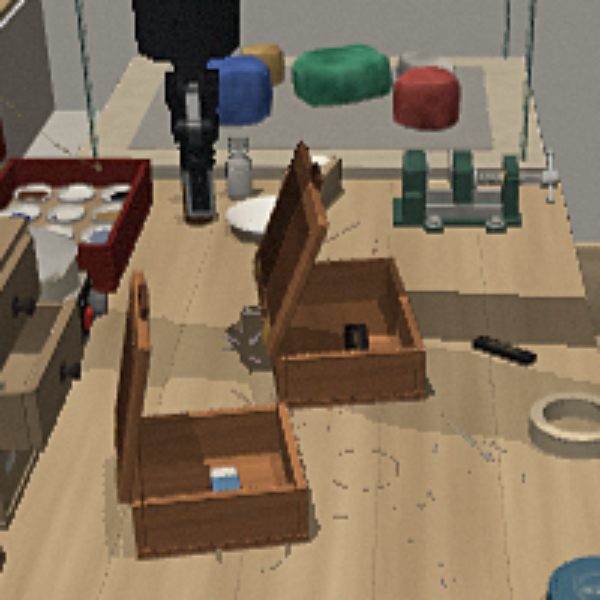

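The side view shows the shut fingertips behind the wide lid at about (200,215) in the crop, clear of both lids. Now I'll push forward gently.

>>> {"fn": "move_arm", "kwargs": {"rows": [[0,-0.053,-0.008,-0.004,0,0,0],[0,-0.053,-0.008,-0.004,0,0,0],[0,-0.053,-0.008,-0.004,0,0,0],[0,-0.053,-0.008,-0.004,0,0,0],[0,-0.04,-0.006,-0.018,0,0,0],[0,-0.04,-0.006,-0.02,0,0,0],[0,0,0,0,0,0,0]]}}

```text
time: 2.9
eef_pos: [0.5477, -0.2305, 0.2937]
tool_rot: [[-0.001, 0.989, 0.148], [0.0, 0.148, -0.989], [-1.0, -0.001, -0.0]]
wrist_force: [-0.2, -0.0, -0.4]
opening: -0.0002
```

```bash
cat > m.py <<'E'
from h import *
import sys
s=r.sense();p=s['eef_pos'];l=p[:2]-[.585,-.225]
print('tip d',l@[.988,.1455],'b',l@[-.1455,.988],'z',p[2]-.173,'F',s['wrist_force'],'t',s['time'])
im,W=pts('side',sys.argv[1]); S=W.reshape(-1,3)
l=S[:,:2]-[.585,-.225];a=l@[.988,.1455];b=l@[-.1455,.988];z=S[:,2]
k=(b<.1)&(b>.035)&(a>-.15)&(a<.03)&(z>.052)&(z<.17)
k2=k&(b<.08)
print('lid z max',z[k].max(),'a min',a[k2].min()); 
P=np.c_[a[k2],z[k2]];print(len(P)); 
if len(P)>10:
    v=np.linalg.svd(P-np.median(P,0),full_matrices=False)[2][0];print('angle',np.arctan(-v[1]/v[0]))
n=(abs(S[:,0]-.6)<.1)&(S[:,1]>-.09)&(S[:,1]<.06)&(z>.06);print('narrow zmax',z[n].max(),S[n].mean(0))
E
python3 m.py side3.png
```

```text
tip d -0.037671065552225616 b -1.5901349857743927e-06 z 0.12069349077559705 F [-0.24784952 -0.00704798 -0.3948156 ] t 2.9
lid z max 0.1697422836501139 a min -0.07325045416120092
306
angle 1.023230982043318
narrow zmax 0.1674079077778986 [ 6.57817399e-01 -1.40126375e-04  1.07668343e-01]
```

>>> {"fn": "move_arm", "kwargs": {"rows": [[0,-0.028,-0.004,-0.02,0,0,0],[0,-0.025,-0.004,-0.02,0,0,0],[0,-0.02,-0.003,-0.02,0,0,0],[0,-0.02,-0.003,-0.02,0,0,0],[0,-0.018,-0.003,-0.02,0,0,0],[0,0,0,0,0,0,0]]}}

```text
time: 3.7
eef_pos: [0.5202, -0.2346, 0.2686]
tool_rot: [[-0.001, 0.989, 0.148], [0.0, 0.148, -0.989], [-1.0, -0.001, -0.001]]
wrist_force: [-0.2, 0.2, 1.1]
opening: 0.0001
```

```bash
python3 m.py side4.png; python3 -c "
import cv2;im=cv2.imread('pics/side4.png');cv2.imwrite('pics/side4c.png',cv2.resize(im[60:260,170:370],None,fx=3,fy=3))"
```

```text
tip d -0.0654163540875423 b -6.634421209376733e-05 z 0.0956040140288526 F [-0.24678403  0.228175    1.08475956] t 3.7
lid z max 0.16980085912481852 a min -0.10919200623159482
491
angle 0.9259727149739858
narrow zmax 0.1680257627910416 [6.57914720e-01 1.65320419e-04 1.07560934e-01]
```

View pics/side4c.png

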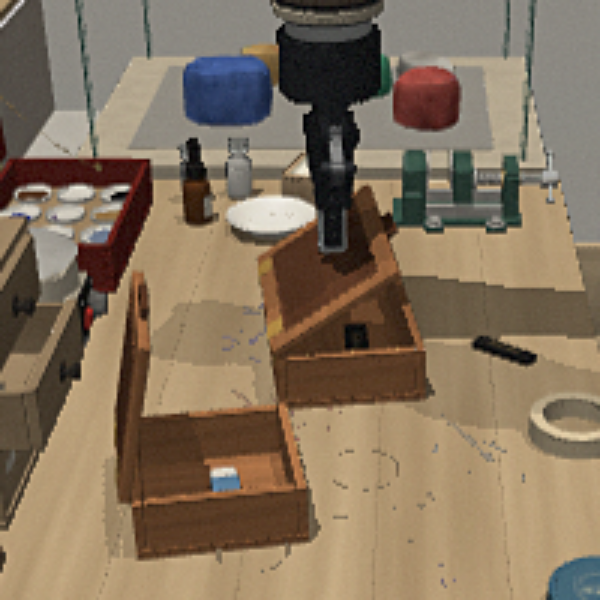

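The wide lid is following the fingers, now at about 0.6 rad with the fingertip near (335,250) on its outer face. The narrow lid is unmoved. I'll carry on down.

>>> {"fn": "move_arm", "kwargs": {"rows": [[0,-0.02,-0.003,-0.022,0,0,0],[0,-0.02,-0.003,-0.022,0,0,0],[0,-0.015,-0.002,-0.022,0,0,0],[0,-0.015,-0.002,-0.022,0,0,0],[0,-0.01,-0.001,-0.022,0,0,0],[0,-0.008,-0.001,-0.022,0,0,0],[0,-0.006,-0.001,-0.018,0,0,0],[0,0,0,0,0,0,0]]}}

```text
time: 4.75
eef_pos: [0.4969, -0.2377, 0.2312]
tool_rot: [[-0.001, 0.989, 0.148], [0.0, 0.148, -0.989], [-1.0, -0.001, -0.001]]
wrist_force: [-0.9, 0.3, -0.7]
opening: 0.0001
```

```bash
python3 m.py side5.png
```

```text
tip d -0.08888359948210203 b 0.00022023330728012346 z 0.0581737474594225 F [-0.90379902  0.3040339  -0.7150741 ] t 4.75
lid z max 0.16968255429792894 a min -0.12866197433391058
677
angle 1.4715918643329768
narrow zmax 0.1677540687218529 [ 6.57975373e-01 -2.63598924e-05  1.07680612e-01]
```

>>> {"fn": "move_arm", "kwargs": {"rows": [[0,0,0,-0.008,0,0,0],[0,0,0,-0.008,0,0,0],[0,0,0,-0.004,0,0,0],[0,0,0,0,0,0,0]]}}

```text
time: 5.3
eef_pos: [0.4972, -0.2378, 0.227]
tool_rot: [[-0.0, 0.989, 0.148], [-0.0, 0.148, -0.989], [-1.0, -0.0, 0.0]]
wrist_force: [-1.9, -0.2, 5.2]
opening: -0.0002
```

>>> {"fn": "move_arm", "kwargs": {"rows": [[0,0,0,-0.006,0,0,0],[0,0,0,0,0,0,0]]}}

```text
time: 5.55
eef_pos: [0.4972, -0.2378, 0.2268]
tool_rot: [[0.0, 0.989, 0.148], [-0.0, 0.148, -0.989], [-1.0, 0.0, 0.0]]
wrist_force: [-6.1, 2.4, 19.0]
opening: 0.0004
```

The tip has stopped at z = 0.054, the height of the shut lid's top, and force has risen to 19 N, so the lid is on the rim. I'll lift off and check.

>>> {"fn": "move_arm", "kwargs": {"rows": [[0,0,0,0.02,0,0,0],[0,0,0,0.1,0,0,0],[0,0,0,0.2,0,0,0],[0,0,0,0.2,0,0,0],[0,-0.1,-0.15,0.1,0,0,0],[0,-0.1,-0.2,0,0,0,0],[0,-0.1,-0.2,0,0,0,0],[0,-0.1,-0.2,0,0,0,0],[0,0,-0.2,0,0,0,0],[0,0,0,0,0,0,0]]}}

```text
time: 6.8
eef_pos: [0.3954, -0.479, 0.3795]
tool_rot: [[-0.001, 0.99, 0.143], [-0.002, 0.143, -0.99], [-1.0, -0.001, 0.001]]
wrist_force: [-0.0, 0.6, -0.5]
opening: 0.0001
```

Run:
```python
from h import *
A,W=pts('side','side6.png');B,T=pts('top','top6.png')
a=cv2.resize(A[60:260,170:370],(400,400));b=cv2.resize(B[120:310,270:480],(400,400));cv2.imwrite('pics/end.png',np.hstack([a,b]))
for n,P in(('side',W),('top',T)):
    S=P.reshape(-1,3);l=S[:,:2]-[.585,-.225];x=l@[.988,.1455];y=l@[-.1455,.988];z=S[:,2]
    k=(abs(y)<.07)&(x<-.005)&(x>-.105)&(z<.1);p=np.polyfit(x[k],z[k],1);print(n,k.sum(),'slope',p[0],'z',np.median(z[k]),z[k].min(),z[k].max())
    m=(abs(S[:,0]-.6)<.1)&(S[:,1]>-.09)&(S[:,1]<.06)&(z>.06);print('narrow',z[m].max(),S[m].mean(0))
W0=np.load('side1.npy').reshape(-1,3);z=W0[:,2];m=(abs(W0[:,0]-.6)<.1)&(W0[:,1]>-.09)&(W0[:,1]<.06)&(z>.06);print('narrow start side',z[m].max(),W0[m].mean(0))
print(r.sense()['wrist_force'],r.sense()['time'])
```

```text
side 1134 slope -0.2880074500426147 z 0.05326742833258924 -0.0025556457353530515 0.056212590238704285
narrow 0.16778846215747645 [6.57720830e-01 2.56777376e-04 1.07581958e-01]
top 2899 slope -0.007786026267055679 z 0.054177734489362694 0.04033974286984543 0.06037949199050008
narrow 0.17100434566280642 [ 0.6464332  -0.01259584  0.12115811]
narrow start side 0.16746404034994483 [6.57702344e-01 1.75876431e-04 1.07440585e-01]
[ 0.0985765   0.77071243 -0.37294981] 6.9
```

View pics/end.png

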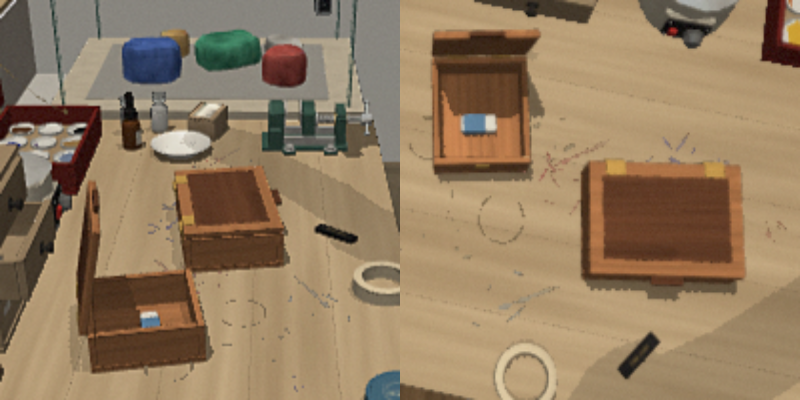

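The wide lid lies flat: it sits at about (240,215) in the side half and (663,220) in the top half, at height 0.054 with a slope of about 0.008. The narrow lid is unchanged.

```bash
python3 -c "
from station import r
print(r.close_job())"
```

```text
the job is handed in; nothing more can be done
None
```

The wide case is shut with the ink stick inside, and the job is handed in; no verdict was reported. I pushed its lid down from behind with the closed fingertips, seated it with about 19 N, then lifted clear. The clock stood at 6.9 s when I last read it, just before handing in.

**Last checks:**
- **Wide lid:** the top view puts its surface at 54 mm with a slope of about 0.008 rad, so it is flat on the rim. The side view also gives a median height of 53 mm. Its slope fit of -0.29 disagrees; I put that down to bench pixels in the selected area (heights went down to about 0) and did not rerun it.
- **Lid speed:** I did not measure it. I pushed in small steps planned for roughly 1 rad/s, well under the 4 rad/s limit.
- **Narrow case:** its lid matches the start to within about 0.5 mm in the side view.
- **Ink stick:** I saw it in the wide case before closing and while the lid was half down. It is hidden now, so I could not check it again.
- **Arm:** it stands clear of everything, with wrist force under 1 N.

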